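Load the filter housing, shut the lid and swing the clamp down

TASK

Take the one filter cartridge that fits between the two end plates of the open metal housing (neither the shorter nor the longer one) from the sloping rack and lay it, without dropping it, along the cradle in the housing. Then shut the housing's lid fully, and after that swing its clamp arm all the way down over the lid. Leave the other cartridges and everything else on the table where they are.

Things in the scene. Friction and masses are not known exactly. Their poses are not given: they have to be found in the camera images.
- rack: fixed rack, 262 mm wide (y), 175 mm deep, its bed sloping up at 30 degrees towards its +x (away from the robot); three bays at y = -85, 0, 85 mm hold one cartridge each, lower ends against a lip (11 mm above their axes). Origin on the table; the axes start 55 mm above it, at x = 0. The bed lies 23 mm below the axes, square to it
- hose_rail (a point): middle of a 16 mm steel rail, 270 mm long, that runs along the rack's y over the bays, 230 mm above the table (47 mm to +x of the rack's origin), on arms from posts behind (x = 145 mm, y = -122 and 122 mm). It bars a hand coming straight down: come from the front, square to the slope
- cartridge_medium: filter cartridge: plain white cylinder with grey ends, 36 mm in diameter, 120 mm long, both ends alike, 80 to 170 g; it lies on two rails of the rack. Origin: centre of its lower end face (on the axis); its x axis runs along the cartridge to the other end. This is the one that fits the housing
- cartridge_medium_mid (a point): the middle of the medium cartridge, on its axis, 60 mm from either end; axes as the cartridge's
- cartridge_short: filter cartridge: plain white cylinder with grey ends, 36 mm in diameter, 95 mm long, both ends alike, 80 to 170 g; it lies on two rails of the rack. Origin: centre of its lower end face (on the axis); its x axis runs along the cartridge to the other end. Too short for the housing
- cartridge_long: filter cartridge: plain white cylinder with grey ends, 36 mm in diameter, 145 mm long, both ends alike, 80 to 170 g; it lies on two rails of the rack. Origin: centre of its lower end face (on the axis); its x axis runs along the cartridge to the other end. Too long for the housing
- housing: fixed open-topped aluminium box, 180 mm long (x), 144 mm wide (y), 62 mm high, walls and floor 5 mm, with a lid hinged on its far (+x) rim and a clamp on its left (+y) side. Inside it a cradle along x between two steel end plates (60 mm wide, up to 43 mm high, 128 mm apart). Origin: centre of the underside, on the table
- cradle (a point): where the middle of the seated cartridge's axis belongs: the housing's centre, 33 mm above the table; x along the cradle (the cartridge may lie either way round), z up. Two grey saddles, 22 mm long and 50 mm wide, at x = -42 and 42 mm, carry it in a 20 mm slot, 10 mm clear of the housing's floor at mid-length
- lid (a joint): lid hinge, rad: 0 = shut, grows as it opens (about 1.6 to 1.85 at the start, standing up, leaning a little back); stiff hinge, stays where it is left
- lid_hinge (a point): on the lid's hinge line (3 mm beyond the housing's far wall, 62 mm high), mid-width; turns with the lid. The lid is a flat steel plate, 192 mm long from the hinge, 150 mm wide, 6 mm thick, from 1 to 7 mm above the hinge line when shut. Axes as the housing's when shut
- lid_edge (a point): middle of the lid's free edge, on its outer (upper) face, 192 mm from the hinge
- clamp (a joint): clamp hinge, rad: 0 = down, lying level over the lid; grows as it swings up and out to the housing's left (about 2.0 to 2.3 at the start); stiff hinge, stays where it is left
- clamp_hinge (a point): clamp pivot, on the housing's left: 125 mm to +y of the housing's centre, 78 mm above the table; its axis is the housing's x; turns with the arm. The clamp is a dark steel bar 138 mm long, 22 mm wide, 12 mm thick, its middle plane through the pivot, pointing to the housing's -y when down
- clamp_tip (a point): end of the clamp bar, 138 mm from the pivot
- dishes: bystander: stack of three clear culture dishes, 60 mm across, 47 mm high; origin under its centre
- jar: bystander: amber jar, 70 mm across, 100 mm high; origin under its centre
- flask: bystander: conical glass flask, 100 mm across, 155 mm high; origin under its centre
- media_bottle: bystander: bottle with a red cap, 72 mm across, 170 mm high; origin under its centre
- beaker: bystander: white beaker, 72 mm across, 90 mm high; origin under its centre
- wrench: bystander: steel wrench, 170 mm long, lying flat; origin under its middle

How it is judged:
On the way, in this order (a step that is already met when the one before it is completed fails the run):
1. the medium cartridge lies in the cradle, let go, with the lid still open (distance between cartridge_medium_mid and cradle below 0.01 m and angle between the x axis of cartridge_medium and the x axis of cradle, either way round below 0.1 rad and linear speed of cartridge_medium below 0.02 m/s and contact force between the fingers and cartridge_medium below 0.1 N and value of joint lid above 0.8 rad), for 0.2 s.
2. the lid is fully shut, with the clamp still up (value of joint lid below 0.05 rad and value of joint clamp above 0.8 rad), for 0.2 s.
3. the clamp is down over the shut lid (value of joint clamp below 0.08 rad and value of joint lid below 0.05 rad), for 0.2 s.
At the end, for the whole second after the job is handed in: The medium cartridge lies still in the cradle (its middle within 10 mm of the cradle point, its axis within 0.10 rad of the cradle's), the lid is shut (joint below 0.05 rad) and the clamp is down (joint below 0.08 rad) (all of step 3 and distance between cartridge_medium_mid and cradle below 0.01 m and angle between the x axis of cartridge_medium and the x axis of cradle, either way round below 0.1 rad and linear speed of cartridge_medium below 0.02 m/s); the robot touches nothing.
It fails at once if the cartridge is dropped: it moves faster than 0.6 m/s while the fingers do not hold it (linear speed of cartridge_medium above 0.6 m/s and contact force between the fingers and cartridge_medium below 0.05 N).
It fails at once if another cartridge is moved by more than 30 mm (distance of any of cartridge_short, cartridge_long from where it was at the start of the episode above 0.03 m).
It fails at once if a bystander is moved by more than 30 mm (distance of any of dishes, jar, flask, media_bottle, beaker, wrench from where it was at the start of the episode above 0.03 m).
It also fails if it takes over 72 s, if anything falls off the work surface, if the arm or the gripper's body presses on something with over 40 N, if the wrist force passes 120 N, or if a joint passes its speed limit or range.

ROBOT

A 6-joint arm with a two-finger parallel gripper is mounted at the origin on the work surface. World frame = base frame: x ahead of the robot, y to its left, z up, the work surface at z = 0. Lengths are in m, angles in rad, forces in N, time in s.
With the tool pointing down it reaches from about 0.35 to 0.85 m from the base axis. Payload 8.1 kg.
Tool frame: the origin (TCP) lies on the centre line of the jaws, within the pads' length; the fingertips stand 17 mm ahead of it and the grasp point (between the pads) lies 2 mm behind it; z points along the fingers, y is the line along which they close (so a half turn about z gives the same grasp; the last joint's range is limited). The gripper opens to 93 mm and grips with 3 to 60 N. Pads are 15 mm wide; open, the fingers measure 128 mm over their backs; the gripper's body (75 mm by 188 mm) begins 65 mm behind the grasp point.
Start: joints at [1.264, 0.13, 1.488, -0, 1.523, -0.085], TCP at [0.132, 0.585, 0.236] pointing down, gripper open.
Joint ranges: [-2.96, 2.96], [-0.89, 2.26], [0.02, 2.5], [-1.34, 4.48], [0, 2.73], [-2.66, 2.66]. Speed limits (rad/s): [2.39, 2.39, 2.79, 3.14, 3.14, 3.14].

INTERFACE

Orientations are given as a rotation vector (axis times angle).
In Python, from plant import telemetry, viewer, order gives the robot as it stands.
- The arm moves only by the tool send_rows, never from a script. Its argument "plan" is a list that holds one entry, the list of rows, each a list of 5 numbers: the closure, from -1 (fully open) to 1 (shut), then the shift along the world's x, y, z normalised to -1 to 1, where 1 is 0.2 m, then the turn about the world's z normalised to -1 to 1, where 1 is 60 degrees. A call has 1 to 20 rows; each row is the pose to reach, as a shift and turn from the pose commanded when the call began; what a row does not reach only later rows make up. A row lasts 1/12 s, in which the tool goes at most 41.7 mm and 7.16 degrees, less where a joint would pass 70% of its speed; a pose out of reach is approached as far as the arm can. A call with a number of a shift or a turn outside -1 to 1 is refused whole. A call with a gripper value outside its range is refused whole. The fingers move at their own pace and stop on an object; "force" is the grip in N (left out, the last holds). Time passes only in rows, so rows that repeat a pose let the fingers close. It gives the time, the measured TCP pose, the force, the opening and the grip force at its end, in the units of the state.
- telemetry.read_state(): the state, without advancing time (a new reading comes with each control period).
- viewer.read_camera(name): name is "scene" or "top" or "wrist"; returns (picture, depth): 400x640x3 uint8, blue, green, red; 400x640 float32, m along the optical axis (not along the pixel's ray), 0 where there is no reading.
- viewer.calibration(name): a dict with "camera_matrix" (3x3 intrinsics, pixels), "dist_coeffs" ([k1, k2, p1, p2, k3] as OpenCV has them; the pictures are not rectified), "extrinsics" (4x4, takes a point from camera to world coordinates); the wrist camera has in their place "hand_eye" (4x4, takes a point from camera to tool coordinates, whose origin is the TCP and whose axes are the flange's). Camera axes: x right, y up, looking along -z (the intrinsics and any distortion apply to the point x, -y, -z); pixel columns grow to the right and rows downward; lengths in m; the calibration is good to about 2 mm. A picture is of the moment at which its call begins: read the wrist's pose just before it. calibration takes no time and is no camera call.
- order.close_job(): hands the job in; it is judged then, once.
The state is a dict: "t": time; "q": joint angles; "dq": joint speeds; "joint_torque": joint torques, N m; "tool_pos": TCP position; "orientation": TCP orientation; "force": force on the tool from outside, world axes, zero at the start; "wrist_torque": the same for the moment, N m; "opening": finger opening in m; "gripper_force": force on a finger pad.
Only numpy, scipy, OpenCV 4.12 (cv2) and the standard library are available. Lean on these libraries where they do the work, as an engineer would, in place of code of your own. Each camera call takes 0.05 s, during which the arm holds its last target. There are 200 camera calls.

## Working session

There is one attempt and no reset: what is moved stays moved. The work goes in short steps, Python scripts to look and compute and a tool call to move; the robot and the scene stay as the last step left them, time stands still between calls to the robot, and variables do not carry over. Pictures are saved under pics/ and viewed, at most 10 in all, crops included, and the job is handed in when it is done.

Besides the shell and the picture viewer there is one more tool, called after "Call:" as name([rows], argument=value, ...), one row to a line, values as JSON. send_rows: Moves the arm, as the interface text tells. Scaled input: -1 to 1 covers 0.2 m each way for a shift and 60 degrees each way for a turn. Its arguments: {"type":"object","properties":{"plan":{"type":"array"},"force":{"type":"number"}},"required":["plan"]}

```bash
ls; mkdir -p pics
cat > h.py <<'E'
import numpy as np,cv2
from plant import telemetry,viewer,order
from scipy.spatial.transform import Rotation as R
def grab(n):
    s=telemetry.read_state(); p,d=viewer.read_camera(n); c=viewer.calibration(n)
    if 'extrinsics' in c: T=np.array(c['extrinsics'])
    else:
        W=np.eye(4);W[:3,:3]=R.from_rotvec(s['orientation']).as_matrix();W[:3,3]=s['tool_pos'];T=W@np.array(c['hand_eye'])
    return p,d,np.array(c['camera_matrix']),np.array(c['dist_coeffs']),T
def rays(uv,K,D,T):
    u=cv2.undistortPoints(np.array(uv,float).reshape(-1,1,2),K,D).reshape(-1,2)
    return T[:3,3],np.c_[u[:,0],-u[:,1],-np.ones(len(u))]@T[:3,:3].T
def cloud(d,K,D,T):
    v,u=np.mgrid[:d.shape[0],:d.shape[1]]
    o,r=rays(np.c_[u.ravel(),v.ravel()],K,D,T)
    return (o+r*d.reshape(-1,1)).reshape(*d.shape,3)
def plane(uv,z,K,D,T):
    o,r=rays(uv,K,D,T); return o+r*((z-o[2])/r[:,2])[:,None]
E
python3 - <<'E'
from h import *
for n in('scene','top'):
    p,d,K,D,T=grab(n); cv2.imwrite(f'pics/{n}0.png',p); np.savez(f'{n}0.npz',p=p,d=d,K=K,D=D,T=T); print(n,T.round(3).tolist(),K[0,0])
s=telemetry.read_state();print(s)
E
```

```text
pics
scene [[-0.599, -0.66, 0.454, 1.166], [0.8, -0.486, 0.351, 0.582], [-0.011, 0.573, 0.819, 1.293], [0.0, 0.0, 0.0, 1.0]] 452.54860049975406
top [[-0.008, 0.984, -0.18, 0.31], [-1.0, -0.01, -0.006, 0.106], [-0.008, 0.18, 0.984, 1.44], [0.0, 0.0, 0.0, 1.0]] 477.9428472063814
{'t': 0.1, 'q': array([ 1.26356189e+00,  1.31099017e-01,  1.48915371e+00, -9.71586373e-06,
        1.52303438e+00, -8.54210993e-02]), 'dq': array([ 0.00196476, -0.0011468 , -0.00176306, -0.00072076,  0.00015635,
        0.00045662]), 'joint_torque': array([ 1.43416437e-03, -5.61335778e+01, -4.93101561e+01,  7.71072786e-02,
        2.91572796e-02, -3.52177995e-05]), 'tool_pos': array([0.13184382, 0.58483026, 0.23469351]), 'orientation': array([-3.47673347e-01, -3.12197116e+00,  2.61321288e-03]), 'force': array([-0.59588994,  1.13117715, -0.75518528]), 'wrist_torque': array([-0.0241278 , -0.03946963, -0.03391669]), 'gripper_force': 0.0, 'opening': 0.09283785006786362}
```

View pics/scene0.png

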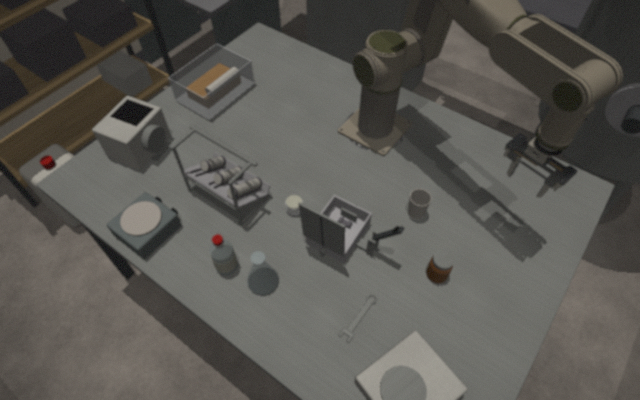

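View pics/top0.png

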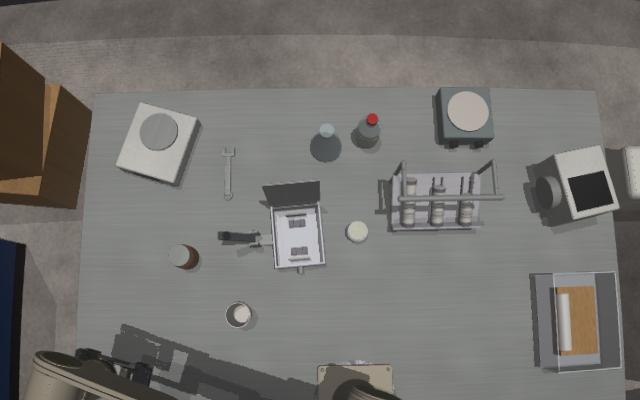

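The tool can only point down in this interface, so how the hand clears the rail matters. Next I'll measure the cartridges, rack and housing.

Run:
```python
from h import *
for n,(x0,x1,y0,y1) in {'top':(215,515,140,280),'scene':(160,420,120,270)}.items():
    z=np.load(n+'0.npz'); P=cloud(z['d'],z['K'],z['D'],z['T']); np.save(n+'P.npy',P)
    c=z['p'][y0:y1,x0:x1]; c=cv2.resize(c,None,fx=800/(x1-x0),fy=800/(x1-x0),interpolation=cv2.INTER_CUBIC)
    cv2.imwrite(f'pics/{n}1.png',cv2.convertScaleAbs(c,alpha=1.5,beta=15))
z=np.load('top0.npz');P=np.load('topP.npy')
for u in (409,437,466):
    print(u,[ (v,*(P[v,u]*1000).round().astype(int)) for v in range(172,232,3)])
# housing rim points
m=(P[...,2]>.055)&(P[...,2]<.068); v,u=np.nonzero(m[190:280,260:335]); q=P[190:280,260:335][m[190:280,260:335]][:,:2]
print(len(q),cv2.minAreaRect(q.astype(np.float32)), np.percentile(q,[2,98],axis=0))
m=(P[...,2]>.222)&(P[...,2]<.245); q=P[185:210,395:510][m[185:210,395:510]]
print(len(q), np.percentile(q,[5,50,95],axis=0),np.polyfit(q[:,1],q[:,0],1))
```

```text
409 [(172, np.int64(686), np.int64(-181), np.int64(1)), (175, np.int64(649), np.int64(-159), np.int64(107)), (178, np.int64(637), np.int64(-156), np.int64(121)), (181, np.int64(624), np.int64(-152), np.int64(138)), (184, np.int64(615), np.int64(-152), np.int64(139)), (187, np.int64(609), np.int64(-154), np.int64(128)), (190, np.int64(600), np.int64(-153), np.int64(127)), (193, np.int64(593), np.int64(-154), np.int64(122)), (196, np.int64(561), np.int64(-131), np.int64(235)), (199, np.int64(553), np.int64(-131), np.int64(236)), (202, np.int64(569), np.int64(-155), np.int64(109)), (205, np.int64(562), np.int64(-156), np.int64(104)), (208, np.int64(553), np.int64(-156), np.int64(103)), (211, np.int64(546), np.int64(-157), np.int64(95)), (214, np.int64(537), np.int64(-157), np.int64(94)), (217, np.int64(530), np.int64(-158), np.int64(85)), (220, np.int64(522), np.int64(-158), np.int64(82)), (223, np.int64(514), np.int64(-159), np.int64(76)), (226, np.int64(505), np.int64(-159), np.int64(75)), (229, np.int64(506), np.int64(-172), np.int64(5))]
437 [(172, np.int64(686), np.int64(-270), np.
[... 1669 characters left out ...]
int64(-322), np.int64(102)), (211, np.int64(544), np.int64(-323), np.int64(96)), (214, np.int64(536), np.int64(-323), np.int64(94)), (217, np.int64(528), np.int64(-325), np.int64(86)), (220, np.int64(520), np.int64(-327), np.int64(79)), (223, np.int64(512), np.int64(-328), np.int64(73)), (226, np.int64(504), np.int64(-329), np.int64(68)), (229, np.int64(504), np.int64(-350), np.int64(0))]
446 ((0.4882059097290039, 0.1659083068370819), (0.18411678075790405, 0.14440865814685822), 4.896341800689697) [[0.39444313 0.09058612]
 [0.58085942 0.24172265]]
749 [[ 0.54782667 -0.3683134   0.22993407]
 [ 0.55566493 -0.23825135  0.2356442 ]
 [ 0.58034354 -0.11481231  0.24025446]] [-0.00629211  0.55619475]
```

View pics/top1.png

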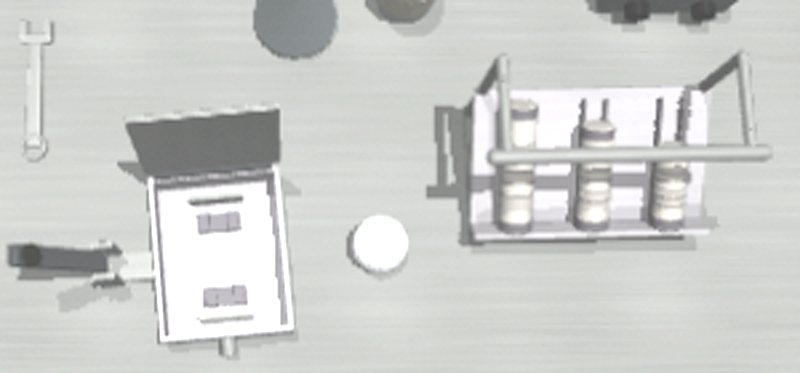

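View pics/scene1.png

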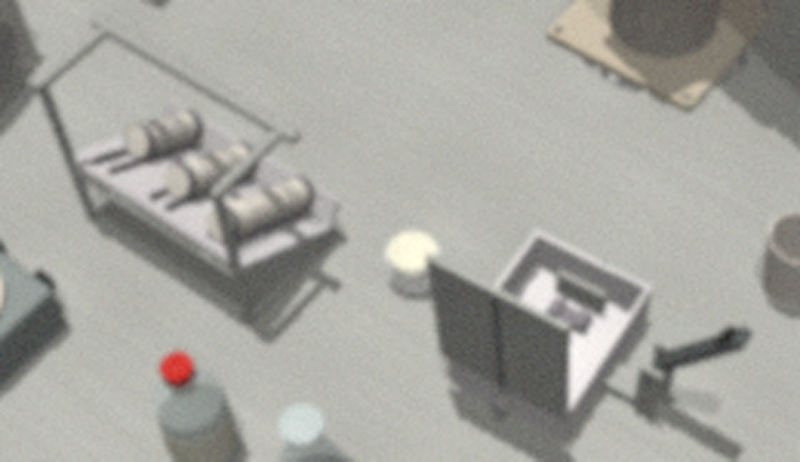

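Bay order: the long cartridge is at y≈-0.155, the medium is in the middle at ≈-0.238, and the short is at ≈-0.325. With the tool only pointing down, I'd grip the medium by its upper end, from behind the rail. I'll check the hand's profile, the rail, the housing and the lid angle first.

Run:
```python
from h import *
from scipy.stats import linregress
P=np.load('sceneP.npy').reshape(-1,3);Pt=np.load('topP.npy')
s=telemetry.read_state();M=R.from_rotvec(s['orientation']).as_matrix()
print('tool axes',M.round(3).tolist())
for nm,Q in(('scene',P),('top',Pt.reshape(-1,3))):
    L=(Q-s['tool_pos'])@M
    L=L[(abs(L[:,0])<.13)&(abs(L[:,1])<.13)]
    for a in range(-240,20,20):
        q=L[(L[:,2]*1000>=a)&(L[:,2]*1000<a+20)]
        if len(q)>3: print(nm,a,len(q),(q.min(0)[:2]*1000).round(),(q.max(0)[:2]*1000).round())
# rail by top picture: columns
for nm in('scene','top'):
    Q=np.load(nm+'P.npy').reshape(-1,3)
    m=(Q[:,2]>.231)&(Q[:,2]<.25)&(Q[:,0]>.53)&(Q[:,0]<.575)&(Q[:,1]>-.36)&(Q[:,1]<-.12)
    q=Q[m]; f=linregress(q[:,1],q[:,0]); print(nm,'rail',len(q),f.slope,f.intercept+f.slope*-.24, q[:,2].mean())
    # cartridges: points above bed: per y histogram
    m=(Q[:,0]>.5)&(Q[:,0]<.64)&(Q[:,1]>-.27)&(Q[:,1]<-.2)
    q=Q[m]; h=q[:,2]-(.055+(q[:,0]-.511)*np.tan(np.pi/6)); k=(h>.010)&(h<.03)
    q=q[k]; print(nm,'medium y: mean',np.median(q[:,1]),np.percentile(q[:,1],[3,97]),'x',np.percentile(q[:,0],[1,99]),'slope',np.polyfit(q[:,0],q[:,1],1), np.median(h[k]))
    # housing rims
    m=(Q[:,2]>.056)&(Q[:,2]<.067)&(Q[:,0]>.38)&(Q[:,0]<.575)&(Q[:,1]>.07)&(Q[:,1]<.26)
    q=Q[m]; print(nm,'rim',cv2.minAreaRect(q[:,:2].astype(np.float32)))
    # lid
    m=(Q[:,2]>.09)&(Q[:,2]<.25)&(Q[:,0]>.56)&(Q[:,0]<.68)&(Q[:,1]>.09)&(Q[:,1]<.25)
    q=Q[m]; A=np.c_[q[:,1],q[:,2],np.ones(len(q))]; c=np.linalg.lstsq(A,q[:,0],rcond=None)[0]; print(nm,'lid x=a y+b z+c',len(q),c,q.max(0),q.min(0))
    m=(Q[:,2]>.07)&(Q[:,2]<.25)&(Q[:,0]>.4)&(Q[:,0]<.56)&(Q[:,1]>.26)&(Q[:,1]<.46)
    q=Q[m]; print(nm,'clamp',len(q),q.min(0),q.max(0),np.polyfit(q[:,1],q[:,2],1))
```

```text
tool axes [[-0.976, 0.22, -0.001], [0.22, 0.975, -0.002], [0.0, -0.002, -1.0]]
scene -240 219 [-45. -40.] [ 2. 40.]
scene -220 244 [-47. -43.] [12. 42.]
scene -200 163 [-47. -41.] [14. 42.]
scene -180 170 [-43. -35.] [ 1. 37.]
scene -160 116 [-42. -42.] [ 0. 36.]
scene -140 82 [-27. -43.] [-14.  16.]
scene -120 870 [-41. -97.] [36. 94.]
scene -100 449 [-43. -92.] [26. 91.]
scene -80 92 [-42. -85.] [25. 85.]
scene -60 32 [-16. -65.] [ 2. 62.]
scene -40 62 [-16. -63.] [ 4. 62.]
scene -20 56 [-15. -63.] [ 5. 61.]
scene 0 44 [-15. -61.] [ 5. 60.]
top -240 26 [-40. -35.] [29.  8.]
top -220 88 [-42. -34.] [37. 22.]
top -200 48 [-42. -34.] [-25.  18.]
top -180 42 [-36. -38.] [-18.   7.]
top -160 93 [-36. -41.] [-13.   5.]
top -140 24 [-21. -42.] [ -6. -30.]
top -120 488 [-35. -95.] [ 6. 96.]
top -100 335 [-36. -93.] [11. 93.]
top -80 43 [-35. -86.] [14. 87.]
top -40 9 [-8. 45.] [-7. 62.]
top -20 4 [-6. 46.] [-3. 50.]
top 0 5 [-0. 48.] [ 4. 50.]
scene rail 299 -0.006469144931969178 0.5619312626820044 0.2368518455854867
scene medium y: mean -0.24104535019241935 [-0.25889527 -0.22025242] x [0.
[... 313 characters left out ...]
 0.09028879]
scene clamp 281 [0.45923541 0.2732058  0.07196176] [0.5045103  0.36787652 0.1971187 ] [ 1.43220974 -0.32449358]
top rail 527 -0.007038387440065845 0.5552601892678334 0.23609584489342417
top medium y: mean -0.24084756245849054 [-0.25904217 -0.21631987] x [0.5003629  0.60558955] slope [-0.03920971 -0.21949952] 0.01755179661984088
top rim ((0.48750612139701843, 0.16551247239112854), (0.18239088356494904, 0.14444978535175323), 4.600045204162598)
top lid x=a y+b z+c 949 [-0.08355454  0.07825718  0.58723265] [0.60247064 0.24969402 0.249998  ] [0.5734706  0.10082884 0.09007393]
top clamp 376 [0.45326591 0.27761859 0.07207505] [0.49755643 0.37327246 0.19912112] [ 1.4536303  -0.33309897]
```

Call:
send_rows([
  [[-1,0,0,1,0],[-1,0,0,1,0],[-1,0,0,1,0.1],[-1,0.3,-0.3,1,0.21],[-1,0.5,-0.5,1,0.21],[-1,0.7,-0.7,1,0.21],[-1,0.9,-0.9,1,0.21],[-1,1,-1,1,0.21],[-1,1,-1,1,0.21],[-1,1,-1,1,0.21]],
])

```text
t: 0.93
tool_pos: [0.3276, 0.3889, 0.4348]
orientation: [-0.002, -3.141, 0.0]
force: [0.2, 0.8, -0.5]
opening: 0.0931
gripper_force: 0.0
```

Call:
send_rows([
  [[-1,0.15,-0.2,0,0],[-1,0.3,-0.4,0,0],[-1,0.4,-0.6,0,0],[-1,0.5,-0.8,0,0],[-1,0.55,-1,0,0],[-1,0.55,-1,0,0],[-1,0.55,-1,0,0],[-1,0.55,-1,0,0],[-1,0.55,-1,0,0]],
])

```text
t: 1.68
tool_pos: [0.4365, 0.191, 0.4346]
orientation: [-0.003, -3.141, -0.0]
force: [-0.7, 0.2, -0.3]
opening: 0.0933
gripper_force: 0.0
```

Run:
```python
from h import *
p,d,K,D,T=grab('wrist'); cv2.imwrite('pics/w1.png',p); np.savez('w1.npz',p=p,d=d,K=K,D=D,T=T)
s=telemetry.read_state();print(s['t'],s['tool_pos'],s['orientation'],s['q'].round(2),T.round(3).tolist(),K[0,0])
```

```text
1.7333 [0.43641257 0.19137872 0.43463021] [-1.67900218e-03 -3.14123206e+00 -4.48575894e-04] [ 0.31 -0.19  1.45  0.    1.89 -1.26] [[0.002, -0.969, -0.247, 0.368], [1.0, 0.002, 0.001, 0.191], [-0.0, -0.247, 0.969, 0.584], [0.0, 0.0, 0.0, 1.0]] 276.2315642392809
```

View pics/w1.png

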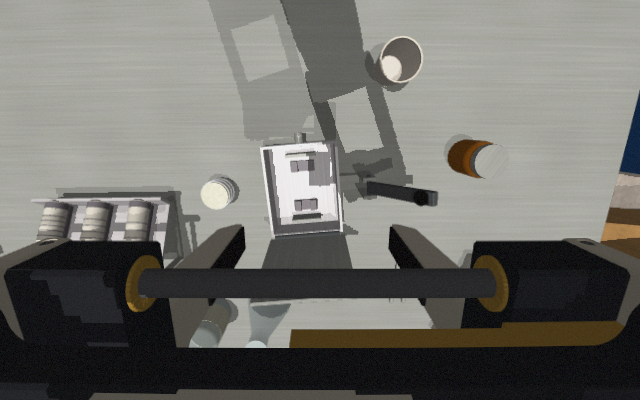

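Run:
```python
from h import *
for f in('w1','top0'):
    z=np.load(f+'.npz');P=cloud(z['d'],z['K'],z['D'],z['T']).reshape(-1,3)
    def sel(z0,z1,c=(.487,.165),hx=.1,hy=.08): 
        a=np.deg2rad(4.7);r=np.array([[np.cos(a),np.sin(a)],[-np.sin(a),np.cos(a)]]);l=(P[:,:2]-c)@r.T
        return P[(P[:,2]>z0)&(P[:,2]<z1)&(abs(l[:,0])<hx)&(abs(l[:,1])<hy)],l[(P[:,2]>z0)&(P[:,2]<z1)&(abs(l[:,0])<hx)&(abs(l[:,1])<hy)]
    q,l=sel(.057,.066,hx=.094); print(f,'rim',len(q),cv2.minAreaRect(q[:,:2].astype(np.float32)),np.percentile(l,[1,99],axis=0),q[:,2].mean())
    q,l=sel(.037,.048,hx=.075,hy=.04); 
    for k in(l[:,0]<0,l[:,0]>0): print('plate',k.sum(),np.percentile(l[k],[5,50,95],axis=0).round(4).tolist(),q[k][:,2].mean())
    q,l=sel(.013,.023,hx=.058,hy=.032); 
    for k in(l[:,0]<0,l[:,0]>0): print('saddle',k.sum(),np.percentile(l[k],[5,50,95],axis=0).round(4).tolist(),q[k][:,2].mean())
```

```text
w1 rim 961 ((0.4885668158531189, 0.16459499299526215), (0.1845943033695221, 0.14662913978099823), 4.649553298950195) [[-0.09061643 -0.07363392]
 [ 0.08923183  0.06999684]] 0.06224665331608356
plate 100 [[-0.0706, -0.0282], [-0.068, -0.0013], [-0.0651, 0.0245]] 0.043236748544183336
plate 109 [[0.0632, -0.0287], [0.0652, -0.0017], [0.069, 0.0251]] 0.04233927715685367
saddle 130 [[-0.0526, -0.0226], [-0.0426, 0.0049], [-0.0329, 0.0191]] 0.018148786526765298
saddle 119 [[0.0304, -0.0225], [0.041, -0.0118], [0.0508, 0.0191]] 0.018266728469563273
top0 rim 366 ((0.4882059097290039, 0.1659083068370819), (0.18411678075790405, 0.14440865814685822), 4.896341800689697) [[-0.09045577 -0.07126989]
 [ 0.09224259  0.07236678]] 0.06187467378199775
plate 39 [[-0.07, -0.0253], [-0.0675, 0.0011], [-0.0644, 0.0251]] 0.04259310316856619
plate 48 [[0.0604, -0.0265], [0.0633, 0.0022], [0.0669, 0.0261]] 0.04194897463915506
saddle 69 [[-0.0527, -0.021], [-0.0414, -0.0002], [-0.0322, 0.0214]] 0.017590102696997158
saddle 68 [[0.0244, -0.0211], [0.0379, -0.0036], [0.0489, 0.0205]] 0.017586592740983
```

Call:
send_rows([
  [[-1,0.2,-0.2,0,0],[-1,0.3,-0.4,0,0],[-1,0.4,-0.6,0,0],[-1,0.5,-0.8,0,0],[-1,0.6,-1,0,0],[-1,0.6,-1,0,0],[-1,0.6,-1,0,0],[-1,0.6,-1,0,0]],
])

```text
t: 2.4
tool_pos: [0.5571, -0.0093, 0.4339]
orientation: [-0.004, -3.14, -0.001]
force: [-0.5, 0.5, 0.5]
opening: 0.0931
gripper_force: 0.0
```

Call:
send_rows([
  [[-1,0.2,-0.2,0,0],[-1,0.3,-0.4,0,0],[-1,0.4,-0.6,0,0],[-1,0.4,-0.8,0,0],[-1,0.4,-1,0,0],[-1,0.4,-1,0,0],[-1,0.4,-1,0,0],[-1,0.4,-1,0,0]],
])

```text
t: 3.07
tool_pos: [0.6371, -0.208, 0.4347]
orientation: [-0.002, -3.141, -0.001]
force: [0.2, 0.2, -0.2]
opening: 0.0931
gripper_force: 0.0
```

Run:
```python
from h import *
p,d,K,D,T=grab('wrist'); cv2.imwrite('pics/w2.png',p); np.savez('w2.npz',p=p,d=d,K=K,D=D,T=T)
s=telemetry.read_state();print(s['t'],s['tool_pos'],s['orientation'],s['q'].round(2))
```

```text
3.1167 [ 0.63710269 -0.20712694  0.43514012] [-4.58589333e-05  3.14115805e+00  1.05842665e-03] [-0.39  0.35  0.87  0.    1.92 -1.96]
```

View pics/w2.png

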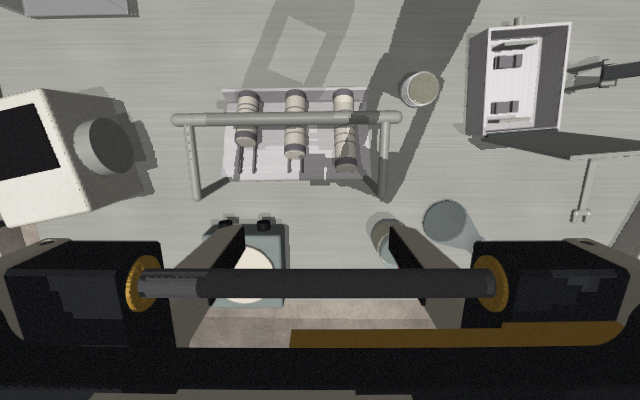

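Run:
```python
from h import *
z=np.load('w2.npz');P=cloud(z['d'],z['K'],z['D'],z['T']);Q=P.reshape(-1,3)
m=(Q[:,2]>.215)&(Q[:,2]<.25)&(Q[:,0]>.53)&(Q[:,0]<.59)&(Q[:,1]>-.36)&(Q[:,1]<-.12)
q=Q[m];print('rail',np.polyfit(q[:,1],q[:,0],1),np.percentile(q,[2,50,98],axis=0))
print('rail col',[ (v,*(P[v,270]*1000).round()) for v in range(110,128,2)])
print('med',[ (v,*(P[v,296]*1000).round()) for v in range(88,164,4)])
q=Q[(Q[:,0]>.5)&(Q[:,0]<.66)&(Q[:,1]>-.275)&(Q[:,1]<-.2)]
# edges of cartridge in y at several x, by height above slope
h=q[:,2]-(.055+(q[:,0]-.5115)*np.tan(np.pi/6)); k=(h>0.004)&(h<.03)
for a in np.arange(.52,.61,.02):
    kk=k&(abs(q[:,0]-a)<.01); 
    if kk.sum()>4: print(a,kk.sum(),np.percentile(q[kk][:,1],[2,98]),h[kk].max())
for y0,y1 in((-.38,-.34),(-.14,-.1)):
    m=(Q[:,2]>.15)&(Q[:,2]<.25)&(Q[:,0]>.59)&(Q[:,0]<.68)&(Q[:,1]>y0)&(Q[:,1]<y1)
    print('arm',m.sum(),np.percentile(Q[m],[2,50,98],axis=0) if m.sum() else '')
m=(Q[:,2]>.03)&(Q[:,0]>.68)&(Q[:,0]<.8)&(Q[:,1]>-.35)&(Q[:,1]<-.13);print('behind',m.sum(),Q[m].min(0),Q[m].max(0))
```

```text
rail [0.01822822 0.56289137] [[ 0.54918863 -0.35503981  0.23176577]
 [ 0.55815363 -0.23094785  0.23704987]
 [ 0.58132486 -0.12232023  0.23942091]]
rail col [(110, np.float64(536.0), np.float64(-296.0), np.float64(42.0)), (112, np.float64(550.0), np.float64(-265.0), np.float64(234.0)), (114, np.float64(553.0), np.float64(-264.0), np.float64(236.0)), (116, np.float64(555.0), np.float64(-264.0), np.float64(237.0)), (118, np.float64(557.0), np.float64(-264.0), np.float64(238.0)), (120, np.float64(560.0), np.float64(-264.0), np.float64(238.0)), (122, np.float64(562.0), np.float64(-265.0), np.float64(238.0)), (124, np.float64(564.0), np.float64(-265.0), np.float64(233.0)), (126, np.float64(566.0), np.float64(-294.0), np.float64(61.0))]
med [(88, np.float64(500.0), np.float64(-245.0), np.float64(63.0)), (92, np.float64(509.0), np.float64(-244.0), np.float64(76.0)), (96, np.float64(515.0), np.float64(-244.0), np.float64(78.0)), (100, np.float64(522.0), np.float64(-244.0), np.float64(83.0)), (104, np.float64(529.0), np.float64(-243.0), np.float64(86.0)), (108, np.float64(536.0), np.float64(-2
[... 813 characters left out ...]
p.float64(624.0), np.float64(-245.0), np.float64(96.0))]
0.52 237 [-0.26418015 -0.22871914] 0.023804759533849036
0.54 141 [-0.26337413 -0.22859864] 0.023067531476178474
0.56 81 [-0.26231352 -0.22906161] 0.023074446060597567
0.5800000000000001 254 [-0.26163976 -0.22808566] 0.02347996463389458
0.6000000000000001 270 [-0.26256753 -0.22767876] 0.02442661024622325
arm 700 [[ 0.59170192 -0.37132862  0.15766317]
 [ 0.63771916 -0.36406774  0.23434973]
 [ 0.66027913 -0.36114857  0.23740535]]
arm 604 [[ 0.59209108 -0.12912526  0.16043273]
 [ 0.62958918 -0.12500801  0.23485019]
 [ 0.65669289 -0.11786611  0.23741855]]
behind 770 [ 0.75885972 -0.3499783   0.03021949] [ 0.79999054 -0.28063913  0.08004702]
```

Housing centre is about (0.486, 0.165) with yaw 4.7°. The medium's axis is at y≈-0.2445 and the rail spans x 0.549–0.565. I'll flip the hand half a turn so the wrist camera points away from the rail, then descend behind it.

Call:
send_rows([
  [[-1,0,-0.185,0,-1],[-1,0,-0.185,0,-1],[-1,0,-0.185,0,-1],[-1,0,-0.185,0,-1],[-1,0,-0.185,0,-1],[-1,0,-0.185,0,-1],[-1,0,-0.185,0,-1],[-1,0,-0.185,0,-1],[-1,0,-0.185,0,-1],[-0.29,0,-0.185,0,-1]],
])

```text
t: 3.95
tool_pos: [0.6373, -0.2433, 0.4358]
orientation: [1.571, 2.719, 0.001]
force: [-0.3, -0.3, 0.3]
opening: 0.0896
gripper_force: 0.0
```

Call:
send_rows([
  [[-0.29,0,0,0,-1],[-0.29,0,0,0,-1],[-0.29,0,0,0,-1],[-0.29,0,0,0,-1],[-0.29,0,0,0,-1],[-0.29,0,0,0,-1],[-0.29,0,0,0,-1],[-0.29,0,0,0,-1],[-0.29,0,0,0,-1],[-0.29,0,0,0,-1]],
])

```text
t: 4.78
tool_pos: [0.6371, -0.2443, 0.4355]
orientation: [2.72, 1.571, 0.001]
force: [0.6, 0.5, 0.5]
opening: 0.0602
gripper_force: 0.0
```

Call:
send_rows([
  [[-0.29,0,0,0,-1],[-0.29,0,0,0,-1],[-0.29,0,0,0,-1],[-0.29,0,0,0,-1],[-0.29,0,0,0,-1],[-0.29,0,0,0,-1],[-0.29,0,0,0,-1],[-0.29,0,0,0,-1],[-0.29,0,0,0,-1],[-0.29,0,0,0,-1],[-0.29,0,0,0,-1],[-0.29,0,0,0,-1]],
])

```text
t: 5.78
tool_pos: [0.6369, -0.2457, 0.4351]
orientation: [3.142, 0.004, 0.001]
force: [-0.7, -0.4, -0.1]
opening: 0.06
gripper_force: 0.0
```

Call:
send_rows([
  [[-0.29,0,0,-0.2,0],[-0.29,0,0,-0.4,0],[-0.29,0,0,-0.6,0],[-0.29,0,0,-0.8,0],[-0.29,0,0,-1,0],[-0.29,0,0,-1,0],[-0.29,0,0,-1,0],[-0.29,0,0,-1,0]],
])

```text
t: 6.45
tool_pos: [0.6377, -0.2468, 0.2379]
orientation: [3.14, -0.001, 0.005]
force: [0.2, -0.1, 1.4]
opening: 0.0601
gripper_force: 0.0
```

Run:
```python
from h import *
p,d,K,D,T=grab('wrist'); cv2.imwrite('pics/w3.png',p); np.savez('w3.npz',p=p,d=d,K=K,D=D,T=T)
s=telemetry.read_state();print(s['t'],s['tool_pos'],s['force'])
Q=cloud(d,K,D,T).reshape(-1,3)
q=Q[(Q[:,0]>.5)&(Q[:,0]<.66)&(Q[:,1]>-.285)&(Q[:,1]<-.2)]
h=q[:,2]-(.055+(q[:,0]-.510)*np.tan(np.pi/6)); k=(h>0.006)&(h<.03)
for a in np.arange(.54,.62,.01):
    kk=k&(abs(q[:,0]-a)<.005)
    if kk.sum()>4: print(a.round(3),kk.sum(),np.percentile(q[kk][:,1],[2,98]),h[kk].max(),q[kk][:,2].max())
print(q[k][:,0].max())
m=(Q[:,2]>.215)&(Q[:,2]<.25)&(Q[:,0]>.53)&(Q[:,0]<.59)&(Q[:,1]>-.33)&(Q[:,1]<-.16)
print(m.sum(),np.percentile(Q[m],[2,50,98],axis=0))
```

```text
6.5 [ 0.6384479  -0.24716406  0.23937822] [0.24398304 0.21775687 0.20253346]
0.54 11 [-0.2627594 -0.2296879] 0.014580977175082388 0.0896300134561277
0.55 120 [-0.26232806 -0.22891551] 0.02212930759263637 0.1027134557507482
0.56 159 [-0.26190495 -0.22944462] 0.022243446010925955 0.10898240892179734
0.57 178 [-0.26152447 -0.22867679] 0.021916250886843736 0.11429590307430737
0.58 193 [-0.26151377 -0.22919067] 0.02183416523337503 0.1188451725539097
0.59 195 [-0.26180643 -0.22973356] 0.022715095315563094 0.12605410342244988
0.6 236 [-0.26155941 -0.22915393] 0.02254884121353551 0.13133690141987825
0.61 288 [-0.26118481 -0.22948746] 0.020700940409672533 0.13075131362368203
0.6121511177483774Traceback (most recent call last):
  File "<stdin>", line 12, in <module>
    return _quantile_unchecked(
        a, q, axis, out, overwrite_input, method, keepdims, weights)
    return _ureduce(a,
                    func=_quantile_ureduce_func,
    ...<5 lines>...
                    overwrite_input=overwrite_input,
                    method=method)
    r = func(a, **kwargs)
    result = _quantile(arr,
                       quantiles=q,
    ...<2 lines>...
                       out=out,
                       weights=wgt)
    slices_having_nans = np.isnan(arr[-1, ...])
                                  ~~~^^^^^^^^^
IndexError: index -1 is out of bounds for axis 0 with size 0
```

View pics/w3.png

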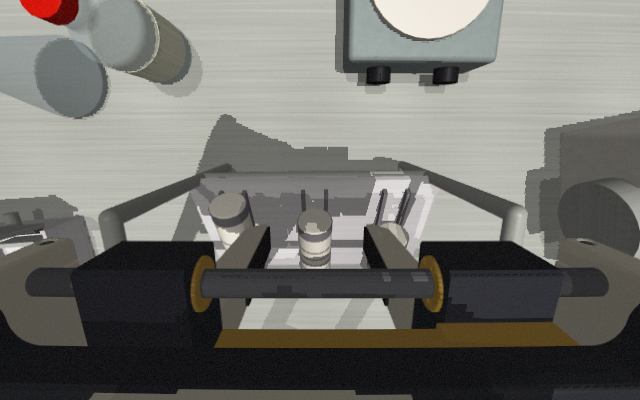

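Call:
send_rows([
  [[-0.29,-0.155,0.007,0,0],[-0.29,-0.155,0.007,0,0],[-0.29,-0.155,0.007,-0.1,0],[-0.29,-0.155,0.007,-0.2,0],[-0.29,-0.155,0.007,-0.3,0],[-0.29,-0.155,0.007,-0.4,0],[-0.29,-0.155,0.007,-0.5,0],[-0.29,-0.155,0.007,-0.55,0],[-0.29,-0.155,0.007,-0.6,0],[-0.29,-0.155,0.007,-0.6,0],[-0.29,-0.155,0.007,-0.6,0]],
], force=40)

```text
t: 7.42
tool_pos: [0.6065, -0.2454, 0.1162]
orientation: [3.141, -0.003, 0.002]
force: [-0.0, 0.4, 0.6]
opening: 0.0602
gripper_force: 0.0
```

Call:
send_rows([
  [[0.6,0,0,0,0],[0.6,0,0,0,0],[0.6,0,0,0,0],[0.6,0,0,0,0],[0.6,0,0,0,0],[0.6,0,0,0,0],[0.6,0,0,0,0],[0.6,0,0,0,0]],
], force=40)

```text
t: 8.08
tool_pos: [0.6062, -0.2449, 0.1155]
orientation: [3.141, -0.003, 0.002]
force: [0.5, 2.5, 4.8]
opening: 0.0353
gripper_force: 40.0
```

Call:
send_rows([
  [[0.6,0,0,0.03,0],[0.6,0,0,0.08,0],[0.6,0,0,0.15,0],[0.6,0,0,0.23,0],[0.6,0,0,0.3,0],[0.6,0,0,0.36,0],[0.6,0,0,0.36,0],[0.6,0,0,0.36,0]],
], force=60)

```text
t: 8.75
tool_pos: [0.6064, -0.2454, 0.1882]
orientation: [3.14, -0.003, 0.003]
force: [-0.3, -0.5, -1.8]
opening: 0.0349
gripper_force: 60.0
```

Run:
```python
from h import *
s=telemetry.read_state();print(s['tool_pos'],s['force'],s['wrist_torque'],s['opening'])
p,d,K,D,T=grab('scene'); np.savez('s2.npz',p=p,d=d,K=K,D=D,T=T)
Q=cloud(d,K,D,T).reshape(-1,3)
q=Q[(Q[:,0]>.48)&(Q[:,0]<.6)&(abs(Q[:,1]+.245)<.015)&(Q[:,2]>.09)&(Q[:,2]<.215)]
k=[(a.round(2),q[abs(q[:,0]-a)<.005][:,2].max().round(3)) for a in np.arange(.5,.6,.01) if (abs(q[:,0]-a)<.005).sum()>2]; print(k)
c=p[120:240,160:310];cv2.imwrite('pics/s2.png',cv2.convertScaleAbs(cv2.resize(c,None,fx=5,fy=5,interpolation=cv2.INTER_CUBIC),alpha=1.5,beta=15))
```

```text
[ 0.60635903 -0.24542557  0.18824284] [-0.33087981 -0.54372145 -1.77533596] [-0.00077232  0.06714492 -0.02839116] 0.03493059121127694
[(np.float64(0.52), np.float64(0.148)), (np.float64(0.53), np.float64(0.152)), (np.float64(0.54), np.float64(0.156)), (np.float64(0.55), np.float64(0.158)), (np.float64(0.56), np.float64(0.158)), (np.float64(0.57), np.float64(0.155))]
```

View pics/s2.png

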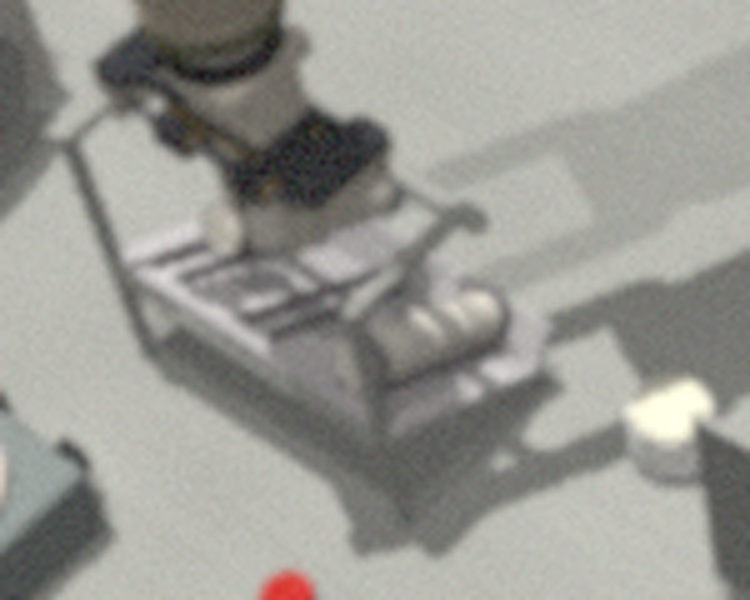

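Call:
send_rows([
  [[0.6,0.05,0,0.02,0],[0.6,0.13,0,0.03,0],[0.6,0.22,0,0.03,0],[0.6,0.31,0,0.03,0],[0.6,0.39,0,0.03,0],[0.6,0.42,0,0.05,0],[0.6,0.42,0,0.15,0],[0.6,0.42,0,0.3,0],[0.6,0.42,0,0.45,0],[0.6,0.42,0,0.6,0],[0.6,0.42,0,0.75,0],[0.6,0.42,0,0.9,0],[0.6,0.42,0,1,0],[0.6,0.42,0,1,0],[0.6,0.42,0,1,0]],
])

```text
t: 10.05
tool_pos: [0.6901, -0.2452, 0.3867]
orientation: [3.141, -0.003, 0.002]
force: [-0.0, -0.1, -2.7]
opening: 0.0352
gripper_force: 60.0
```

Run:
```python
from h import *
s=telemetry.read_state();print(s['tool_pos'],s['force'],s['wrist_torque'],s['opening'],s['gripper_force'])
for n in('top','scene'):
    p,d,K,D,T=grab(n); Q=cloud(d,K,D,T).reshape(-1,3)
    q=Q[(Q[:,0]>.52)&(Q[:,0]<.7)&(abs(Q[:,1]+.245)<.02)&(Q[:,2]>.26)&(Q[:,2]<.41)]
    print(n,len(q),[(a.round(2),q[abs(q[:,0]-a)<.005][:,2].max().round(3),q[abs(q[:,0]-a)<.005][:,2].min().round(3)) for a in np.arange(.54,.68,.01) if (abs(q[:,0]-a)<.005).sum()>2])
```

```text
[ 0.69014474 -0.2452412   0.38669078] [-0.02701115 -0.09136869 -2.71011577] [-0.02893908  0.09177466  0.02436929] 0.035244225157514505 59.97313857078552
top 62 [(np.float64(0.65), np.float64(0.381), np.float64(0.366)), (np.float64(0.66), np.float64(0.385), np.float64(0.374)), (np.float64(0.67), np.float64(0.391), np.float64(0.381)), (np.float64(0.68), np.float64(0.399), np.float64(0.377))]
scene 282 [(np.float64(0.59), np.float64(0.347), np.float64(0.334)), (np.float64(0.6), np.float64(0.349), np.float64(0.317)), (np.float64(0.61), np.float64(0.357), np.float64(0.319)), (np.float64(0.62), np.float64(0.361), np.float64(0.331)), (np.float64(0.63), np.float64(0.364), np.float64(0.327)), (np.float64(0.64), np.float64(0.366), np.float64(0.332)), (np.float64(0.65), np.float64(0.37), np.float64(0.344)), (np.float64(0.66), np.float64(0.375), np.float64(0.344)), (np.float64(0.67), np.float64(0.374), np.float64(0.35))]
```

Call:
send_rows([
  [[0.6,-0.03,0.05,0,0.1],[0.6,-0.08,0.13,0,0.21],[0.6,-0.13,0.21,0,0.32],[0.6,-0.18,0.29,0,0.43],[0.6,-0.23,0.37,0,0.54],[0.6,-0.28,0.45,0,0.65],[0.6,-0.33,0.53,0,0.76],[0.6,-0.38,0.61,0,0.87],[0.6,-0.42,0.67,0,0.98],[0.6,-0.42,0.67,0,1]],
])

```text
t: 10.98
tool_pos: [0.6041, -0.1086, 0.3843]
orientation: [-2.712, -1.578, 0.004]
force: [-0.6, 1.0, -1.4]
opening: 0.0345
gripper_force: 60.0
```

Call:
send_rows([
  [[0.6,-0.03,0.05,0,0.1],[0.6,-0.08,0.13,0,0.21],[0.6,-0.13,0.21,0,0.32],[0.6,-0.18,0.29,0,0.43],[0.6,-0.23,0.37,0,0.54],[0.6,-0.28,0.45,0,0.65],[0.6,-0.33,0.53,0,0.76],[0.6,-0.38,0.61,0,0.87],[0.6,-0.42,0.67,0,0.98],[0.6,-0.42,0.67,0,1]],
])

```text
t: 11.82
tool_pos: [0.5204, 0.0246, 0.3849]
orientation: [-1.563, -2.721, 0.001]
force: [-0.4, -0.3, -1.0]
opening: 0.035
gripper_force: 60.0
```

Call:
send_rows([
  [[0.6,-0.03,0.05,0,0.1],[0.6,-0.08,0.13,0,0.21],[0.6,-0.13,0.21,0,0.32],[0.6,-0.18,0.29,0,0.43],[0.6,-0.23,0.37,0,0.54],[0.6,-0.28,0.45,0,0.65],[0.6,-0.33,0.53,0,0.76],[0.6,-0.38,0.61,0,0.87],[0.6,-0.42,0.67,0,0.98],[0.6,-0.42,0.67,0,1],[0.6,-0.42,0.67,0,1]],
])

```text
t: 12.73
tool_pos: [0.4378, 0.1567, 0.3855]
orientation: [-0.007, -3.14, 0.001]
force: [-1.1, 0.2, -1.8]
opening: 0.0353
gripper_force: 60.0
```

Call:
send_rows([
  [[0.6,0.02,0.022,0,0.08],[0.6,0.02,0.022,-0.1,0.08],[0.6,0.02,0.022,-0.25,0.08],[0.6,0.02,0.022,-0.4,0.08],[0.6,0.02,0.022,-0.55,0.08],[0.6,0.02,0.022,-0.7,0.08],[0.6,0.02,0.022,-0.85,0.08],[0.6,0.02,0.022,-1,0.08],[0.6,0.02,0.022,-1,0.08],[0.6,0.02,0.022,-1,0.08],[0.6,0.02,0.022,-1,0.08]],
])

```text
t: 13.65
tool_pos: [0.4427, 0.1609, 0.1882]
orientation: [-0.124, 3.138, -0.0]
force: [-0.1, 0.6, -0.2]
opening: 0.0346
gripper_force: 60.0
```

```bash
cat > cart.py <<'E'
from h import *
s=telemetry.read_state();print(s['t'],s['tool_pos'].round(4),s['orientation'].round(3),s['force'].round(1))
a=np.deg2rad(4.7);r=np.array([[np.cos(a),np.sin(a)],[-np.sin(a),np.cos(a)]]);c=np.array([.4858,.1647])
print('tcp local',(r@(s['tool_pos'][:2]-c)).round(4))
for n in('top','scene','wrist'):
    p,d,K,D,T=grab(n); Q=cloud(d,K,D,T).reshape(-1,3); l=np.c_[(Q[:,:2]-c)@r.T,Q[:,2]]
    k=(abs(l[:,1])<.022)&(abs(l[:,0])<.075)&(l[:,2]>.045 if s['tool_pos'][2]>.1 else l[:,2]>.03)&(l[:,2]<s['tool_pos'][2]+.02); q=l[k]
    for x in np.arange(-.06,.075,.01):
        j=abs(q[:,0]-x)<.004
        if j.sum()>2: t=q[j]; print(n,x.round(2),j.sum(),'zmax',t[:,2].max().round(3),'y',np.percentile(t[:,1],[3,97]).round(4))
E
python3 cart.py
```

```text
13.65 [0.4427 0.1609 0.1882] [-0.124  3.138 -0.   ] [-0.1  0.6 -0.2]
tcp local [-0.0433 -0.0003]
top -0.06 3 zmax 0.051 y [-0.0191  0.0111]
scene -0.06 5 zmax 0.047 y [-0.0081  0.0177]
scene -0.04 17 zmax 0.207 y [-0.0206  0.0117]
scene -0.03 57 zmax 0.206 y [-0.0209  0.0216]
scene -0.02 33 zmax 0.197 y [-0.0147  0.0155]
scene -0.01 37 zmax 0.194 y [-0.0152  0.0155]
scene 0.0 36 zmax 0.187 y [-0.0154  0.0156]
scene 0.01 33 zmax 0.177 y [-0.0099  0.0154]
scene 0.02 37 zmax 0.178 y [-0.0175  0.0159]
scene 0.03 36 zmax 0.172 y [-0.016   0.0158]
scene 0.04 39 zmax 0.163 y [-0.0194  0.0161]
scene 0.05 18 zmax 0.158 y [-0.014   0.0103]
wrist -0.06 170 zmax 0.181 y [-0.0097  0.0097]
wrist -0.05 1761 zmax 0.208 y [-0.0208  0.0208]
wrist -0.04 856 zmax 0.208 y [-0.0178  0.0172]
wrist -0.03 58 zmax 0.196 y [-0.0175  0.0168]
wrist 0.0 160 zmax 0.183 y [-0.0104  0.011 ]
wrist 0.01 248 zmax 0.177 y [-0.0151  0.0156]
wrist 0.02 230 zmax 0.171 y [-0.0151  0.0168]
wrist 0.03 195 zmax 0.165 y [-0.0146  0.0156]
wrist 0.04 163 zmax 0.159 y [-0.0167  0.0182]
wrist 0.05 43 zmax 0.149 y [-0.0168  0.0175]
```

```bash
cat > end.py <<'E'
from h import *
a=np.deg2rad(4.7);r=np.array([[np.cos(a),np.sin(a)],[-np.sin(a),np.cos(a)]]);c=np.array([.4858,.1647])
for n in('scene','wrist','top'):
    p,d,K,D,T=grab(n); Q=cloud(d,K,D,T).reshape(-1,3); l=np.c_[(Q[:,:2]-c)@r.T,Q[:,2]]
    q=l[(abs(l[:,1])<.008)&(abs(l[:,0])<.08)&(l[:,2]>.03)&(l[:,2]<.22)]; q=q[np.argsort(q[:,0])]
    print(n,[tuple((x*1000).round().astype(int)) for x in q[q[:,0]>.03][:,[0,2]]][::max(1,len(q)//150)])
    print([tuple((x*1000).round().astype(int)) for x in q[q[:,0]<-.05][:,[0,2]]][::max(1,len(q)//60)])
E
python3 end.py
```

```text
scene [(np.int64(30), np.int64(164)), (np.int64(31), np.int64(160)), (np.int64(32), np.int64(161)), (np.int64(32), np.int64(164)), (np.int64(33), np.int64(165)), (np.int64(33), np.int64(163)), (np.int64(35), np.int64(163)), (np.int64(35), np.int64(163)), (np.int64(35), np.int64(160)), (np.int64(35), np.int64(158)), (np.int64(35), np.int64(158)), (np.int64(37), np.int64(156)), (np.int64(37), np.int64(159)), (np.int64(38), np.int64(161)), (np.int64(39), np.int64(157)), (np.int64(39), np.int64(165)), (np.int64(40), np.int64(161)), (np.int64(40), np.int64(161)), (np.int64(40), np.int64(156)), (np.int64(40), np.int64(160)), (np.int64(42), np.int64(153)), (np.int64(42), np.int64(159)), (np.int64(42), np.int64(157)), (np.int64(43), np.int64(158)), (np.int64(43), np.int64(156)), (np.int64(44), np.int64(159)), (np.int64(44), np.int64(147)), (np.int64(44), np.int64(147)), (np.int64(45), np.int64(156)), (np.int64(45), np.int64(157)), (np.int64(46), np.int64(153)), (np.int64(46), np.int64(153)), (np.int64(47), np.int64(157)), (np.int64(47), np.int64(157)), (np.int64(47), np.int64(152)), (np.int6
[... 1091 characters left out ...]
), (np.int64(-54), np.int64(184)), (np.int64(-53), np.int64(186)), (np.int64(-53), np.int64(184)), (np.int64(-52), np.int64(184)), (np.int64(-52), np.int64(183)), (np.int64(-51), np.int64(187)), (np.int64(-51), np.int64(189)), (np.int64(-50), np.int64(189))]
top []
[(np.int64(-69), np.int64(35)), (np.int64(-69), np.int64(30)), (np.int64(-68), np.int64(42)), (np.int64(-68), np.int64(43)), (np.int64(-67), np.int64(46)), (np.int64(-67), np.int64(40)), (np.int64(-67), np.int64(44)), (np.int64(-67), np.int64(43)), (np.int64(-65), np.int64(47)), (np.int64(-65), np.int64(48)), (np.int64(-65), np.int64(43)), (np.int64(-64), np.int64(47)), (np.int64(-64), np.int64(46)), (np.int64(-64), np.int64(39))]
```

Call:
send_rows([
  [[0.6,0,0,-0.12,0],[0.6,0,0,-0.26,0],[0.6,0,0,-0.38,0],[0.6,-0.005,0,-0.44,0],[0.6,-0.005,0,-0.45,0],[0.6,-0.005,0,-0.46,0],[0.6,-0.005,0,-0.46,0]],
], force=40)

```text
t: 14.53
tool_pos: [0.4416, 0.1616, 0.096]
orientation: [-0.129, 3.137, 0.0]
force: [0.4, -0.1, -2.0]
opening: 0.0349
gripper_force: 40.0
```

Call:
send_rows([
  [[0.6,-0.005,0,-0.015,0],[0.6,-0.012,0,-0.035,0],[0.6,-0.017,-0.001,-0.052,0],[0.6,-0.022,-0.002,-0.07,0],[0.6,-0.025,-0.002,-0.088,0],[0.6,-0.028,-0.002,-0.104,0],[0.6,-0.028,-0.002,-0.104,0]],
], force=25)

```text
t: 15.12
tool_pos: [0.4345, 0.1608, 0.0731]
orientation: [0.129, -3.138, 0.001]
force: [-1.7, -1.8, 0.6]
opening: 0.0354
gripper_force: 25.0
```

```bash
python3 cart.py
```

```text
15.1167 [0.4345 0.1608 0.0731] [ 1.290e-01 -3.138e+00  1.000e-03] [-1.7 -1.8  0.6]
tcp local [-0.0514  0.0003]
top 0.07 9 zmax 0.047 y [-0.0129  0.0162]
scene -0.05 19 zmax 0.093 y [-0.0216  0.0089]
scene -0.04 43 zmax 0.092 y [-0.0211  0.0217]
scene -0.03 28 zmax 0.085 y [-0.0168  0.0155]
scene -0.02 26 zmax 0.085 y [-0.0139  0.0147]
scene -0.01 28 zmax 0.078 y [-0.0143  0.0142]
scene 0.0 18 zmax 0.075 y [-0.014   0.0107]
wrist -0.06 1946 zmax 0.093 y [-0.0207  0.0206]
wrist -0.05 828 zmax 0.093 y [-0.0178  0.0176]
wrist -0.04 137 zmax 0.085 y [-0.0178  0.0177]
wrist -0.02 54 zmax 0.076 y [-0.0075  0.0066]
wrist -0.01 369 zmax 0.074 y [-0.0149  0.0141]
wrist 0.0 369 zmax 0.071 y [-0.0163  0.0154]
wrist 0.01 316 zmax 0.067 y [-0.0174  0.0155]
wrist 0.02 70 zmax 0.059 y [-0.0183  0.0173]
wrist 0.03 5 zmax 0.045 y [-0.0182  0.017 ]
```

Call:
send_rows([
  [[0.6,0,0,-0.02,0],[0.6,0,0,-0.04,0],[0.6,-0.001,0,-0.06,0],[0.6,-0.001,0,-0.08,0],[0.6,-0.001,0,-0.1,0],[0.6,0,0,-0.12,0],[0.6,0.002,0,-0.14,0],[0.6,0.003,0,-0.155,0],[0.6,0.004,0,-0.165,0],[0.6,0.004,0,-0.165,0]],
], force=25)

```text
t: 16.1
tool_pos: [0.4355, 0.1608, 0.0402]
orientation: [0.128, -3.138, 0.0]
force: [-1.8, -1.4, 0.6]
opening: 0.0353
gripper_force: 25.0
```

```bash
python3 cart.py
```

```text
16.1 [0.4355 0.1608 0.0402] [ 0.128 -3.138  0.   ] [-1.8 -1.4  0.6]
tcp local [-0.0504  0.0003]
top 0.06 17 zmax 0.049 y [-0.0169  0.019 ]
top 0.07 13 zmax 0.045 y [-0.0207  0.0191]
scene -0.06 5 zmax 0.053 y [-0.0218 -0.005 ]
scene -0.05 18 zmax 0.059 y [-0.0203  0.0111]
scene -0.04 38 zmax 0.059 y [-0.0212  0.0211]
scene -0.03 20 zmax 0.057 y [-0.0142  0.0154]
scene -0.02 24 zmax 0.059 y [-0.0146  0.0161]
scene -0.01 20 zmax 0.055 y [-0.0147  0.0141]
wrist -0.06 1585 zmax 0.06 y [-0.0208  0.0207]
wrist -0.05 911 zmax 0.06 y [-0.0179  0.0176]
wrist -0.04 168 zmax 0.053 y [-0.018   0.0176]
wrist -0.02 535 zmax 0.054 y [-0.0147  0.0138]
wrist -0.01 585 zmax 0.054 y [-0.0164  0.0155]
wrist 0.0 189 zmax 0.052 y [-0.0182  0.0166]
wrist 0.01 10 zmax 0.039 y [-0.0191  0.0172]
```

Call:
send_rows([
  [[0.6,0,0,-0.008,0],[0.6,0,0,-0.011,0],[0.6,0,0,-0.011,0],[0.15,0,0,-0.011,0],[-0.1,0,0,-0.011,0],[-0.1,0,0,-0.011,0],[-0.1,0,0,-0.011,0],[-0.1,0,0,-0.011,0],[-0.1,0,0,0.05,0],[-0.1,0,0,0.2,0],[-0.1,0,0,0.4,0],[-0.1,0,0,0.6,0],[-0.1,-0.2,0,0.8,0],[-0.1,-0.4,0,1,0],[-0.1,-0.4,0,1,0],[-0.1,-0.4,0,1,0],[-0.1,-0.4,0,1,0]],
], force=15)

```text
t: 17.67
tool_pos: [0.3565, 0.1614, 0.2428]
orientation: [-0.13, 3.134, 0.002]
force: [0.1, -0.4, 0.3]
opening: 0.051
gripper_force: 0.0
```

```bash
cat > seat.py <<'E'
from h import *
s=telemetry.read_state();print(s['t'],s['tool_pos'].round(4),s['force'].round(1))
a=np.deg2rad(4.7);r=np.array([[np.cos(a),np.sin(a)],[-np.sin(a),np.cos(a)]]);c=np.array([.4858,.1647])
for n in('top','wrist'):
    p,d,K,D,T=grab(n); Q=cloud(d,K,D,T).reshape(-1,3); l=np.c_[(Q[:,:2]-c)@r.T,Q[:,2]]
    if n=='wrist': cv2.imwrite('pics/w4.png',p)
    q=l[(abs(l[:,1])<.03)&(abs(l[:,0])<.075)&(l[:,2]>.028)&(l[:,2]<.08)]
    for x in np.arange(-.07,.075,.01):
        t=q[abs(q[:,0]-x)<.004]
        if len(t)>2: print(n,x.round(2),len(t),'zmax',t[:,2].max().round(3),'y',np.percentile(t[:,1],[3,97]).round(4))
    m=(Q[:,2]>.1)&(Q[:,2]<.28)&(Q[:,0]>.56)&(Q[:,0]<.68)&(Q[:,1]>.09)&(Q[:,1]<.25)
    q=Q[m]; A=np.c_[q[:,1],q[:,2],np.ones(len(q))]; print(n,'lid',len(q),np.linalg.lstsq(A,q[:,0],rcond=None)[0],q.max(0))
E
python3 seat.py
```

```text
17.6667 [0.3565 0.1614 0.2428] [ 0.1 -0.4  0.3]
top -0.01 22 zmax 0.057 y [-0.0152  0.0177]
top 0.0 32 zmax 0.056 y [-0.0135  0.0168]
top 0.01 31 zmax 0.056 y [-0.0165  0.0156]
top 0.02 34 zmax 0.055 y [-0.0173  0.0148]
top 0.03 32 zmax 0.055 y [-0.0155  0.0174]
top 0.04 29 zmax 0.055 y [-0.0162  0.0162]
top 0.05 34 zmax 0.055 y [-0.017   0.0153]
top 0.06 32 zmax 0.05 y [-0.0271  0.0274]
top 0.07 16 zmax 0.046 y [-0.0263  0.0277]
top lid 1044 [-0.08377971  0.08577151  0.58608951] [0.60347377 0.24930259 0.25941126]
wrist -0.07 268 zmax 0.045 y [-0.0281  0.0259]
wrist -0.06 183 zmax 0.052 y [-0.0172  0.0154]
wrist -0.05 148 zmax 0.053 y [-0.0181  0.0162]
wrist -0.04 142 zmax 0.052 y [-0.0192  0.0155]
wrist -0.03 144 zmax 0.052 y [-0.0176  0.0155]
wrist -0.02 133 zmax 0.052 y [-0.0177  0.0156]
wrist -0.01 63 zmax 0.052 y [-0.0179  0.0157]
wrist 0.04 92 zmax 0.052 y [-0.0161  0.0116]
wrist 0.05 121 zmax 0.053 y [-0.0189  0.0152]
wrist 0.06 118 zmax 0.052 y [-0.0284  0.0279]
wrist 0.07 105 zmax 0.044 y [-0.0278  0.0249]Traceback (most recent call last):
  File "seat.py", line 12, in <module>
    q=Q[m]; A=np.c_[q[:,1],q[:,2],np.ones(len(q))]; print(n,'lid',len(q),np.linalg.lstsq(A,q[:,0],rcond=None)[0],q.max(0))
                                                                                                                 ~~~~~^^^
    return umr_maximum(a, axis, None, out, keepdims, initial, where)
ValueError: zero-size array to reduction operation maximum which has no identity
```

The cartridge is seated level with its top at z≈0.052. Next I'll take the closed fingers over and behind the lid.

Call:
send_rows([
  [[1,0,0,0.2,0],[1,0,0,0.4,0],[1,0.2,0.01,0.4,0],[1,0.4,0.03,0.4,0],[1,0.6,0.04,0.4,0],[1,0.8,0.05,0.4,0],[1,1,0.06,0.4,0],[1,1,0.06,0.4,0],[1,1,0.06,0.4,0],[1,1,0.06,0.4,0]],
], force=20)

```text
t: 18.6
tool_pos: [0.5557, 0.1726, 0.3183]
orientation: [0.127, -3.135, 0.001]
force: [-0.2, -0.4, -0.1]
opening: 0.0006
gripper_force: 0.0
```

Call:
send_rows([
  [[1,0.15,0.01,0,0],[1,0.3,0.02,0,0],[1,0.37,0.02,0,0],[1,0.37,0.02,-0.1,0],[1,0.37,0.02,-0.2,0],[1,0.37,0.02,-0.3,0],[1,0.37,0.02,-0.38,0],[1,0.37,0.02,-0.38,0],[1,0.37,0.02,-0.38,0]],
])

```text
t: 19.35
tool_pos: [0.6287, 0.177, 0.2454]
orientation: [0.129, -3.138, 0.0]
force: [-0.3, 0.0, 0.3]
opening: 0.0003
gripper_force: 0.0
```

Run:
```python
from h import *
s=telemetry.read_state();print(s['t'],s['tool_pos'].round(4),s['force'].round(1),s['opening'])
c0=np.array([.4858,.1647]);a=np.deg2rad(4.7);L=np.array([np.cos(a),np.sin(a)])
print('local',(s['tool_pos'][:2]-c0)@L)
for phi in np.arange(1.6,-.01,-.1):
    rho=165; gx=93-rho*np.cos(phi)+7*np.sin(phi)+10; z=62+rho*np.sin(phi)+7*np.cos(phi)+17
    w=c0+L*gx/1000; print(phi.round(2),w.round(4),round(z/1000,4),((w-s['tool_pos'][:2])/.2).round(3),round((z/1000-s['tool_pos'][2])/.2,3))
```

```text
19.35 [0.6287 0.177  0.2454] [-0.3  0.   0.3] 0.00030117279396916705
local 0.14340616913454013
1.6 [0.6002 0.1741] 0.2437 [-0.142 -0.014] -0.008
1.5 [0.5838 0.1728] 0.2441 [-0.224 -0.021] -0.006
1.4 [0.5674 0.1714] 0.2428 [-0.307 -0.028] -0.013
1.3 [0.5512 0.1701] 0.2399 [-0.387 -0.035] -0.028
1.2 [0.5354 0.1688] 0.2353 [-0.467 -0.041] -0.05
1.1 [0.5201 0.1675] 0.2292 [-0.543 -0.047] -0.081
1.0 [0.5055 0.1663] 0.2216 [-0.616 -0.053] -0.119
0.9 [0.4917 0.1652] 0.2126 [-0.685 -0.059] -0.164
0.8 [0.4789 0.1641] 0.2022 [-0.749 -0.064] -0.216
0.7 [0.4672 0.1632] 0.1906 [-0.808 -0.069] -0.274
0.6 [0.4567 0.1623] 0.1779 [-0.86  -0.073] -0.337
0.5 [0.4475 0.1615] 0.1642 [-0.906 -0.077] -0.406
0.4 [0.4397 0.1609] 0.1497 [-0.945 -0.08 ] -0.478
0.3 [0.4334 0.1604] 0.1344 [-0.976 -0.083] -0.555
0.2 [0.4287 0.16  ] 0.1186 [-1.    -0.085] -0.634
0.1 [0.4255 0.1597] 0.1024 [-1.016 -0.086] -0.715
-0.0 [0.424  0.1596] 0.086 [-1.023 -0.087] -0.797
```

Call:
send_rows([
  [[1,-0.06,-0.005,0,0],[1,-0.1,-0.01,0,0],[1,-0.142,-0.014,-0.005,0],[1,-0.18,-0.018,-0.006,0],[1,-0.224,-0.021,-0.006,0],[1,-0.307,-0.028,-0.013,0],[1,-0.387,-0.035,-0.028,0],[1,-0.467,-0.041,-0.05,0],[1,-0.543,-0.047,-0.081,0],[1,-0.616,-0.053,-0.119,0],[1,-0.685,-0.059,-0.164,0],[1,-0.749,-0.064,-0.216,0],[1,-0.749,-0.064,-0.216,0]],
])

```text
t: 20.43
tool_pos: [0.4777, 0.1641, 0.2011]
orientation: [0.129, -3.137, 0.0]
force: [-1.1, 0.3, -1.0]
opening: 0.0001
gripper_force: 0.0
```

Run:
```python
from h import *
s=telemetry.read_state();print(s['t'],s['tool_pos'].round(4),s['force'].round(1))
c0=np.array([.4858,.1647]);a=np.deg2rad(4.7);r=np.array([[np.cos(a),np.sin(a)],[-np.sin(a),np.cos(a)]])
for n in('top','scene'):
    p,d,K,D,T=grab(n);Q=cloud(d,K,D,T).reshape(-1,3); l=np.c_[(Q[:,:2]-c0)@r.T,Q[:,2]]
    q=l[(l[:,1]>-.07)&(l[:,1]<-.04)&(l[:,0]>-.09)&(l[:,0]<.09)&(l[:,2]>.075)&(l[:,2]<.3)]
    print(n,[(x.round(2),np.median(q[abs(q[:,0]-x)<.006][:,2]).round(3),(abs(q[:,0]-x)<.006).sum()) for x in np.arange(-.08,.09,.02) if (abs(q[:,0]-x)<.006).sum()>2])
```

```text
20.4333 [0.4777 0.1641 0.2011] [-1.1  0.3 -1. ]
top [(np.float64(-0.04), np.float64(0.203), np.int64(29)), (np.float64(-0.02), np.float64(0.185), np.int64(7)), (np.float64(0.0), np.float64(0.164), np.int64(9))]
scene [(np.float64(-0.02), np.float64(0.188), np.int64(49)), (np.float64(0.0), np.float64(0.167), np.int64(43)), (np.float64(0.02), np.float64(0.151), np.int64(74)), (np.float64(0.04), np.float64(0.127), np.int64(50)), (np.float64(0.06), np.float64(0.109), np.int64(47)), (np.float64(0.08), np.float64(0.088), np.int64(45))]
```

Call:
send_rows([
  [[1,-0.059,-0.005,-0.058,0],[1,-0.111,-0.009,-0.121,0],[1,-0.157,-0.013,-0.19,0],[1,-0.196,-0.016,-0.262,0],[1,-0.227,-0.019,-0.339,0],[1,-0.24,-0.02,-0.38,0],[1,-0.25,-0.021,-0.42,0],[1,-0.26,-0.022,-0.46,0],[1,-0.267,-0.022,-0.5,0],[1,-0.27,-0.023,-0.54,0],[1,-0.274,-0.023,-0.57,0],[1,-0.274,-0.023,-0.58,0],[1,-0.274,-0.023,-0.58,0]],
])

```text
t: 21.62
tool_pos: [0.4253, 0.1596, 0.0862]
orientation: [0.129, -3.138, 0.0]
force: [-4.5, -0.2, 7.4]
opening: 0.0003
gripper_force: 3.8
```

Call:
send_rows([
  [[1,0,0,-0.008,0],[1,0,0,-0.012,0],[1,0,0,-0.012,0]],
])

```text
t: 21.87
tool_pos: [0.4255, 0.1596, 0.086]
orientation: [0.129, -3.138, 0.001]
force: [-15.1, -4.8, 30.8]
opening: 0.0007
gripper_force: 15.3
```

Call:
send_rows([
  [[1,0,0,0.1,0],[1,0,0,0.3,0],[1,0,0,0.5,0],[1,0,0,0.7,0],[1,0,0,0.9,0],[1,0,0,1,0],[1,0,0,1,0],[1,0,0,1,0]],
])

```text
t: 22.53
tool_pos: [0.4263, 0.1598, 0.2847]
orientation: [-0.128, 3.136, 0.001]
force: [-0.6, -0.4, -0.6]
opening: 0.0007
gripper_force: 0.0
```

Run:
```python
from h import *
s=telemetry.read_state();print(s['t'],s['tool_pos'].round(4),s['force'].round(1))
c0=np.array([.4858,.1647]);a=np.deg2rad(4.7);r=np.array([[np.cos(a),np.sin(a)],[-np.sin(a),np.cos(a)]])
for n in('top','scene','wrist'):
    p,d,K,D,T=grab(n);Q=cloud(d,K,D,T).reshape(-1,3); l=np.c_[(Q[:,:2]-c0)@r.T,Q[:,2]]
    q=l[(abs(l[:,1])<.06)&(abs(l[:,0])<.095)&(l[:,2]>.04)&(l[:,2]<.1)]
    if len(q)>20: print(n,'lid z',len(q),np.polyfit(q[:,0],q[:,2],1))
    q=l[(l[:,1]>.1)&(l[:,1]<.26)&(abs(l[:,0])<.06)&(l[:,2]>.09)&(l[:,2]<.24)]
    if len(q)>10: print(n,'clamp',len(q),np.polyfit(q[:,1],q[:,2],1),np.percentile(q,[2,50,98],axis=0).round(3).tolist())
```

```text
22.5333 [0.4263 0.1598 0.2847] [-0.6 -0.4 -0.6]
top lid z 375 [-0.00589766  0.06861051]
top clamp 231 [ 1.39477618 -0.08379374] [[-0.011, 0.149, 0.12], [-0.001, 0.178, 0.166], [0.011, 0.206, 0.196]]
scene lid z 1853 [-0.00484506  0.06900489]
scene clamp 219 [ 1.41315736 -0.08451202] [[-0.008, 0.125, 0.092], [0.01, 0.167, 0.152], [0.016, 0.202, 0.194]]
wrist lid z 6810 [-0.00128803  0.06932561]
wrist clamp 2308 [ 1.48270565 -0.09552783] [[-0.011, 0.127, 0.093], [-0.004, 0.168, 0.153], [0.01, 0.198, 0.193]]
```

Call:
send_rows([
  [[1,0.04,0.2,0,0],[1,0.08,0.4,0,0],[1,0.12,0.6,0,0],[1,0.15,0.8,0,0],[1,0.19,1,0,0],[1,0.19,1,0,0],[1,0.19,1,0,0]],
])

```text
t: 23.27
tool_pos: [0.462, 0.3607, 0.2794]
orientation: [0.133, -3.133, 0.005]
force: [0.2, -0.8, 0.2]
opening: -0.0001
gripper_force: 0.0
```

Call:
send_rows([
  [[1,0,0.15,0,0],[1,0,0.3,0,0],[1,0,0.3,-0.1,0],[1,0,0.3,-0.25,0],[1,0,0.3,-0.4,0],[1,0,0.3,-0.53,0],[1,0,0.3,-0.53,0],[1,0,0.3,-0.53,0]],
])

```text
t: 23.93
tool_pos: [0.4622, 0.4174, 0.1755]
orientation: [0.127, -3.135, 0.005]
force: [0.2, -0.0, 1.1]
opening: 0.0006
gripper_force: 0.0
```

Run:
```python
from h import *
s=telemetry.read_state();t=s['tool_pos'];print(s['t'],t.round(4),s['force'].round(1))
c0=np.array([.4858,.1647]);a=np.deg2rad(4.7);L=np.array([-np.sin(a),np.cos(a)])
rho=105
for phi in np.r_[2.2:-.01:-.1]:
    gy=125-(138 if phi>1.6 else rho)*np.cos(phi)+6*np.sin(phi)+17.5; z=78+rho*np.sin(phi)+6*np.cos(phi)+17
    w=c0+L*gy/1000; print(phi.round(2),w.round(4),round(z/1000,4),((w-t[:2])/.2).round(3),round((z/1000-t[2])/.2,3))
```

```text
23.9333 [0.4622 0.4174 0.1755] [ 0.2 -0.   1.1]
2.2 [0.4671 0.3925] 0.1764 [ 0.024 -0.125] 0.004
2.1 [0.468  0.3813] 0.1826 [ 0.029 -0.181] 0.036
2.0 [0.469  0.3694] 0.188 [ 0.034 -0.24 ] 0.062
1.9 [0.47   0.3568] 0.1924 [ 0.039 -0.303] 0.085
1.8 [0.4711 0.3438] 0.1959 [ 0.044 -0.368] 0.102
1.7 [0.4722 0.3304] 0.1984 [ 0.05  -0.435] 0.114
1.6 [0.4734 0.3158] 0.1998 [ 0.056 -0.508] 0.121
1.5 [0.4742 0.3053] 0.2002 [ 0.06  -0.561] 0.123
1.4 [0.4751 0.2948] 0.1995 [ 0.064 -0.613] 0.12
1.3 [0.476  0.2845] 0.1978 [ 0.069 -0.665] 0.111
1.2 [0.4768 0.2744] 0.195 [ 0.073 -0.715] 0.098
1.1 [0.4776 0.2646] 0.1913 [ 0.077 -0.764] 0.079
1.0 [0.4784 0.2552] 0.1866 [ 0.081 -0.811] 0.055
0.9 [0.4791 0.2464] 0.181 [ 0.084 -0.855] 0.027
0.8 [0.4798 0.2381] 0.1745 [ 0.088 -0.897] -0.005
0.7 [0.4804 0.2305] 0.1672 [ 0.091 -0.935] -0.041
0.6 [0.4809 0.2237] 0.1592 [ 0.094 -0.969] -0.081
0.5 [0.4814 0.2178] 0.1506 [ 0.096 -0.998] -0.124
0.4 [0.4819 0.2127] 0.1414 [ 0.098 -1.024] -0.17
0.3 [0.4822 0.2085] 0.1318 [ 0.1   -1.045] -0.219
0.2 [0.4825 0.2053] 0.1217 [ 0.101 -1.061] -0.269
0.1 [0.4826 0.2032] 0.1115 [ 0.102 -1.071] -0.32
-0.0 [0.4827 0.2021] 0.101 [ 0.103 -1.077] -0.372
```

Call:
send_rows([
  [[1,0.024,-0.06,0.004,0],[1,0.024,-0.125,0.004,0],[1,0.029,-0.181,0.036,0],[1,0.034,-0.24,0.062,0],[1,0.039,-0.303,0.085,0],[1,0.044,-0.368,0.102,0],[1,0.05,-0.435,0.114,0],[1,0.056,-0.508,0.121,0],[1,0.06,-0.561,0.123,0],[1,0.064,-0.613,0.12,0],[1,0.069,-0.665,0.111,0],[1,0.073,-0.715,0.098,0],[1,0.077,-0.764,0.079,0],[1,0.077,-0.764,0.079,0]],
])

```text
t: 25.1
tool_pos: [0.4783, 0.2646, 0.1916]
orientation: [0.127, -3.137, 0.003]
force: [-0.3, 0.0, -0.4]
opening: 0.0004
gripper_force: 0.0
```

```bash
cat > cl.py <<'E'
from h import *
s=telemetry.read_state();print(s['t'],s['tool_pos'].round(4),s['force'].round(1))
c0=np.array([.4858,.1647]);a=np.deg2rad(4.7);r=np.array([[np.cos(a),np.sin(a)],[-np.sin(a),np.cos(a)]])
for n in('top','scene'):
    p,d,K,D,T=grab(n);Q=cloud(d,K,D,T).reshape(-1,3); l=np.c_[(Q[:,:2]-c0)@r.T,Q[:,2]]
    q=l[(abs(l[:,0])<.016)&(l[:,1]>-.03)&(l[:,1]<.14)&(l[:,2]>.076)&(l[:,2]<.24)]
    print(n,len(q),[((y*1000).round(),np.percentile(q[abs(q[:,1]-y)<.006][:,2],[10,50]).round(3)) for y in np.arange(-.02,.14,.015) if (abs(q[:,1]-y)<.006).sum()>2])
E
python3 cl.py
```

```text
25.1 [0.4783 0.2646 0.1916] [-0.3  0.  -0.4]
top 14 [(np.float64(70.0), array([0.199, 0.199])), (np.float64(115.0), array([0.079, 0.088])), (np.float64(130.0), array([0.083, 0.085]))]
scene 329 [(np.float64(70.0), array([0.184, 0.2  ])), (np.float64(85.0), array([0.158, 0.184])), (np.float64(100.0), array([0.126, 0.149])), (np.float64(115.0), array([0.094, 0.113])), (np.float64(130.0), array([0.079, 0.083]))]
```

Call:
send_rows([
  [[1,0.004,-0.047,-0.024,0],[1,0.007,-0.091,-0.052,0],[1,0.011,-0.133,-0.084,0],[1,0.014,-0.171,-0.12,0],[1,0.017,-0.205,-0.16,0],[1,0.019,-0.234,-0.203,0],[1,0.021,-0.26,-0.249,0],[1,0.023,-0.281,-0.298,0],[1,0.024,-0.29,-0.325,0],[1,0.024,-0.297,-0.348,0],[1,0.025,-0.302,-0.375,0],[1,0.025,-0.307,-0.4,0],[1,0.026,-0.31,-0.425,0],[1,0.026,-0.313,-0.45,0],[1,0.026,-0.313,-0.455,0],[1,0.026,-0.313,-0.455,0]],
])

```text
t: 26.53
tool_pos: [0.4837, 0.2042, 0.1017]
orientation: [0.129, -3.138, 0.0]
force: [-0.1, -0.3, -0.3]
opening: 0.0004
gripper_force: 0.0
```

Call:
send_rows([
  [[1,0,0,-0.008,0],[1,0,0,-0.012,0],[1,0,0,-0.012,0]],
])

```text
t: 26.78
tool_pos: [0.4842, 0.2044, 0.1012]
orientation: [-0.129, 3.138, 0.0]
force: [-5.4, -2.1, 9.1]
opening: 0.0005
gripper_force: 5.0
```

Call:
send_rows([
  [[1,0,0,-0.006,0],[1,0,0,-0.006,0],[1,0,0,0.1,0],[1,0,0,0.3,0],[1,0,0,0.5,0],[1,0,0,0.7,0],[1,0,0,0.9,0],[1,-0.3,0,1,0],[1,-0.6,0,1,0],[1,-0.6,0,1,0],[1,-0.6,0,1,0],[1,-0.6,0,1,0]],
])

```text
t: 27.78
tool_pos: [0.3631, 0.2046, 0.3009]
orientation: [-0.131, 3.136, 0.002]
force: [0.1, 0.2, -0.6]
opening: 0.0005
gripper_force: 0.0
```

```bash
python3 cl.py
python3 - <<'E'
from h import *
p,*_=grab('top'); c=p[130:330,130:530]; cv2.imwrite('pics/fin.png',cv2.convertScaleAbs(cv2.resize(c,None,fx=2,fy=2,interpolation=cv2.INTER_CUBIC),alpha=1.4,beta=10))
E
```

```text
27.7833 [0.3631 0.2046 0.3009] [ 0.1  0.2 -0.6]
top 111 [(np.float64(-5.0), array([0.082, 0.084])), (np.float64(10.0), array([0.081, 0.085])), (np.float64(25.0), array([0.082, 0.084])), (np.float64(115.0), array([0.08 , 0.084])), (np.float64(130.0), array([0.082, 0.085]))]
scene 322 [(np.float64(-20.0), array([0.082, 0.083])), (np.float64(-5.0), array([0.081, 0.084])), (np.float64(10.0), array([0.08 , 0.083])), (np.float64(25.0), array([0.08 , 0.083])), (np.float64(40.0), array([0.079, 0.083])), (np.float64(55.0), array([0.079, 0.083])), (np.float64(70.0), array([0.079, 0.084])), (np.float64(85.0), array([0.079, 0.084])), (np.float64(100.0), array([0.08 , 0.083])), (np.float64(115.0), array([0.08 , 0.085])), (np.float64(130.0), array([0.077, 0.083]))]
```

View pics/fin.png

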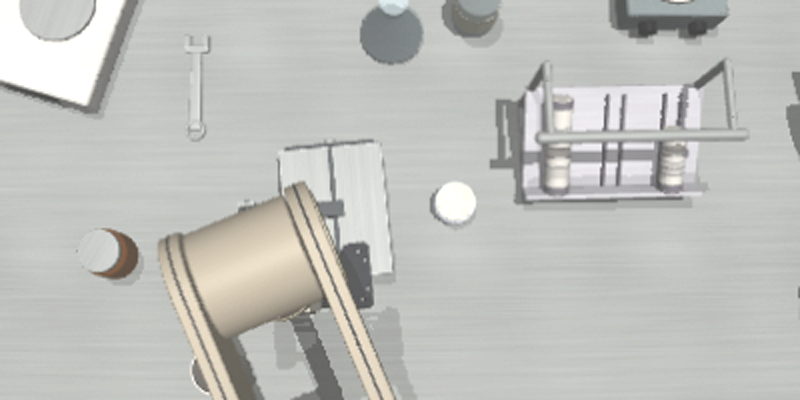

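The picture shows the lid shut (330, 200), the clamp bar lying level across it at about (335, 208), and the middle bay empty (612, 140). The other two cartridges and the bystanders in view haven't moved, and the hand is clear of everything.

```bash
python3 -c "
from plant import order
print(order.close_job())"
```

```text
the job is handed in; nothing more can be done
None
```

The medium cartridge is in the cradle, the lid is shut and the clamp is down over it; I handed the job in at about 28 s, and no verdict came back.

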